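# Unstack the carving blanks onto their mats

## Robot

A 7-joint arm with a two-finger parallel gripper is mounted at the origin on the work surface. World frame = base frame: x ahead of the robot, y to its left, z up, the work surface at z = 0. Lengths are in m, angles in rad, forces in N, time in s.
With the tool pointing down it reaches from about 0.425 to 0.875 m from the base axis. Payload 4.7 kg.
Tool frame: the origin (TCP) lies midway between the tips of the shut fingers; the grasp point (between the pads) lies 19 mm behind it; z points along the fingers, y is the line along which they close (so a half turn about z gives the same grasp; the last joint's range is limited). The gripper opens to 87 mm and grips with 3 to 60 N. Pads are 19 mm wide; open, the fingers measure 117 mm over their backs; the gripper's body (75 mm by 190 mm) begins 51 mm behind the grasp point.
Start: joints at [1.32, 0.321, -0.07, 1.45, 0.023, 1.371, -0.057], TCP at [0.17, -0.627, 0.223] pointing down, gripper open.
Joint ranges: [-2.86, 2.86], [-0.3, 2.09], [-1.38, 1.24], [0.06, 2.45], [-1.56, 4.7], [0.09, 2.05], [-2.69, 2.69]. Speed limits (rad/s): [2.57, 2.57, 3.14, 3.14, 3.14, 3.14, 3.14].

## Interface

Orientations are given as [roll, pitch, yaw] about the fixed x, y, z axes, in that order (R = Rz(yaw) Ry(pitch) Rx(roll)).
In Python, from station import arm gives the robot as it stands. The module is installed in compiled form; this text tells all that it offers.
- The arm moves only by the tool apply_moves, never from a script. Its argument "steps" is a list of rows, each a list of 7 numbers: the shift along the tool's x, y, z normalised to -1 to 1, where 1 is 250 mm, then the turn, a rotation vector about the tool's x, y, z normalised to -1 to 1, where 1 is pi rad, then the closure, from 0 (fully open) to 1 (shut). A call has 1 to 5 rows; each row is the pose to reach, as a shift and turn from the pose commanded when the call began, along the tool's axes at that moment, turning the shorter way round; what a row does not reach only later rows make up. A row lasts 1/8 s, in which the tool goes at most 62.5 mm and 10.7 degrees, less where a joint would pass 70% of its speed; a pose out of reach is approached as far as the arm can. A call with a number of a shift or a turn outside -1 to 1 is refused whole. A call with a gripper value outside its range is refused whole. The fingers move at their own pace and stop on an object; "squeeze" is the grip in N (left out, the last holds). Time passes only in rows, so rows that repeat a pose let the fingers close. It gives the time, the measured TCP pose, the force, the opening and the grip force at its end, in the units of the state.
- arm.state(): the state, without advancing time (a new reading comes with each control period).
- arm.read_camera(name): name is "scene" or "side" or "wrist"; returns the picture (400x640x3 uint8, blue, green, red); there is no depth.
- arm.camera_params(name): a dict with "K" (3x3 intrinsics, pixels), "rvec" (rotation vector, rad) and "tvec" (3), from world to camera coordinates, as OpenCV has them; the wrist camera has in their place "mount" (4x4, takes a point from camera to tool coordinates, whose origin is the TCP and whose axes are the flange's). Camera axes: x right, y down, z forward; pixel columns grow to the right and rows downward; lengths in m; the calibration is good to about 2 mm. A picture is of the moment at which its call begins: read the wrist's pose just before it. camera_params takes no time and is no camera call.
- arm.sign_off(): hands the job in; it is judged then, once.
The state is a dict: "time_s": time; "joints": joint angles; "joint_velocities": joint speeds; "effort": joint torques, N m; "ee_pos": TCP position; "tool_rot": TCP orientation; "ft_force": force on the tool from outside, world axes, zero at the start; "torque": the same for the moment, N m; "gripper_width": finger opening in m; "grip_force": force on a finger pad.
Only numpy, scipy, OpenCV 4.12 (cv2) and the standard library are available. Lean on these libraries where they do the work, as an engineer would, in place of code of your own. Each camera call takes 0.05 s, during which the arm holds its last target. There are 200 camera calls.

## Task

The four wooden carving blanks lie in two stacks of two. Take the stacks apart, always lifting the upper blank off before its lower one is lifted, and set each blank down gently (not dropped) on the black non-slip mat cut to its own outline: same side up as now, centred on its mat, its straight sides in line with the mat's. Leave the glue jar and the mallet where they are.

Things in the scene. Friction and masses are not known exactly. Their poses are not given: they have to be found in the camera images.
- rect_blank: Bare light-wood rectangular blank with square corners, 115 mm long (its x) by 60 mm wide (its y) by 36 mm high (its z, up), 115 g. Loose, one of the two lower blanks, flat on the bench. Its origin is the centre of its underside.
- oval_blank: Bare light-wood oblong blank with half-round ends, 160 mm long overall (its x) by 60 mm wide (its y; the straight sides are the middle 100 mm) by 36 mm high (its z, up), 145 g. Loose, the other lower blank, flat on the bench. Its origin is the centre of its underside.
- disc_blank: Bare mid-brown wood round blank, 54 mm in diameter, 34 mm high (its z, up), 40 g. Loose, at the start it lies on top of either of the two lower blanks (underside 36 mm above the bench). Its origin is the centre of its underside.
- square_blank: Bare mid-brown wood square block, 46 by 46 mm (x, y) and 50 mm high (its z, up), 50 g. Loose, at the start it stands on the lower blank that does not carry the round one (underside 36 mm above the bench). Its origin is the centre of its underside.
- rect_mat: Black rubber mat, fixed to the bench, rectangular, 135 mm (its x) by 80 mm (its y), 4 mm thick: 10 mm larger all round than the rectangular blank. Place of the rectangular blank, long side along long side, either way round. Its origin is the centre of its underside.
- oval_mat: Black rubber mat, fixed to the bench, oblong with half-round ends, 180 mm (its x) by 80 mm (its y), 4 mm thick: 10 mm larger all round than the blank with half-round ends, whose place it is, long side along long side, either way round. Its origin is the centre of its underside.
- disc_mat: Black rubber mat, fixed to the bench, round, 74 mm in diameter, 4 mm thick. Place of the round blank. Its origin is the centre of its underside.
- square_mat: Black rubber mat, fixed to the bench, square, 66 by 66 mm (x, y), 4 mm thick. Place of the square block, sides parallel, any quarter turn. Its origin is the centre of its underside.
- glue_jar: Bystander: low white glue jar with a yellow cap, 52 mm in diameter, 55 mm high, standing loose on the bench near the small mats. To be left alone. Its origin is the centre of its underside.
- mallet: Bystander: dark wooden carver's mallet lying on the bench beyond the work, head 60 mm in diameter and 100 mm long along its y, centred on the origin, handle 24 mm thick reaching to y = +220 mm. To be left alone. Its origin is the point on the bench under the middle of the head.
There are look-alikes about, which are no part of the job. What is shaped like the disc_mat but red or turquoise is not meant.

How it is judged:
At the end, for the whole second after the job is handed in: Each blank is released and at rest on the mat of its own outline: centre within 12 mm of the mat's, underside on the mat (2 to 7 mm above the bench), tilted under 0.08 rad, same side up; long sides (square block: any sides) within 0.17 rad of the mat's (horizontal distance between rect_blank and rect_mat below 0.012 m and z of rect_blank in the frame of rect_mat between 0.002 and 0.007 m and angle between each of rect_blank, oval_blank, disc_blank, square_blank's own z axis and vertical below 0.08 rad and linear speed of each of rect_blank, oval_blank, disc_blank, square_blank below 0.02 m/s and angular speed of each of rect_blank, oval_blank, disc_blank, square_blank below 0.2 rad/s and horizontal distance between oval_blank and oval_mat below 0.012 m and z of oval_blank in the frame of oval_mat between 0.002 and 0.007 m and horizontal distance between disc_blank and disc_mat below 0.012 m and z of disc_blank in the frame of disc_mat between 0.002 and 0.007 m and horizontal distance between square_blank and square_mat below 0.012 m and z of square_blank in the frame of square_mat between 0.002 and 0.007 m and angle between the x axis of rect_blank and the x axis of rect_mat, either way round below 0.17 rad and angle between the x axis of oval_blank and the x axis of oval_mat, either way round below 0.17 rad and (angle between the x axis of square_blank and the x axis of square_mat, either way round below 0.17 rad or angle between the x axis of square_blank and the y axis of square_mat, either way round below 0.17 rad)); the robot touches nothing.
It fails at once if a lower blank is lifted while another still lies on it ((contact force between rect_blank and disc_blank above 0.05 N and height (world z) of rect_blank above 0.02 m) or (contact force between rect_blank and square_blank above 0.05 N and height (world z) of rect_blank above 0.02 m) or (contact force between oval_blank and disc_blank above 0.05 N and height (world z) of oval_blank above 0.02 m) or (contact force between oval_blank and square_blank above 0.05 N and height (world z) of oval_blank above 0.02 m)).
It fails at once if a blank is dropped: it falls free of the fingers faster than 0.7 m/s (a fall of about 25 mm) ((linear speed of rect_blank above 0.7 m/s and contact force between the fingers and rect_blank below 0.01 N) or (linear speed of oval_blank above 0.7 m/s and contact force between the fingers and oval_blank below 0.01 N) or (linear speed of disc_blank above 0.7 m/s and contact force between the fingers and disc_blank below 0.01 N) or (linear speed of square_blank above 0.7 m/s and contact force between the fingers and square_blank below 0.01 N)).
It fails at once if the glue jar or the mallet is moved more than 20 mm or tipped (distance of any of glue_jar, mallet from where it was at the start of the episode above 0.02 m or angle between any of glue_jar, mallet's own z axis and vertical above 0.3 rad).
It also fails if it takes over 115 s, if anything falls off the work surface, if the arm or the gripper's body presses on something with over 40 N, if the wrist force passes 120 N, or if a joint passes its speed limit or range.

## Working session

There is one attempt and no reset: what is moved stays moved. The work goes in short steps, Python scripts to look and compute and a tool call to move; the robot and the scene stay as the last step left them, time stands still between calls to the robot, and variables do not carry over. Pictures are saved under pics/ and viewed, at most 14 in all, crops included, and the job is handed in when it is done.

Besides the shell and the picture viewer there is one more tool, called after "Emit:" by a JSON object that holds its "api" and its "payload", one argument or row to a line. apply_moves: Moves the arm, as the interface text tells. Scaled input: -1 to 1 covers 250 mm each way for a shift and pi rad each way for a turn. Its arguments: {"type":"object","properties":{"steps":{"type":"array"},"squeeze":{"type":"number"}},"required":["steps"]}

```bash
mkdir -p pics; python3 - <<'E'
from station import arm
import cv2,numpy as np
print(arm.state())
for n in("scene","side"):
    cv2.imwrite(f"pics/{n}0.png",arm.read_camera(n)); p=arm.camera_params(n); print(n,p)
    print(-cv2.Rodrigues(np.array(p['rvec'],float))[0].T@np.array(p['tvec']).ravel())
print(arm.camera_params("wrist"))
E
```

```text
{'time_s': 0.0, 'joints': array([ 1.32007811,  0.32182362, -0.07009417,  1.45165784,  0.02260113,
        1.37077614, -0.05688488]), 'joint_velocities': array([ 9.26344475e-05, -7.97328714e-04,  1.14098595e-03, -6.15771741e-04,
        7.99475214e-05,  2.13146294e-04, -2.89487129e-04]), 'effort': array([-3.05278872e-04, -4.91292679e+01, -4.04075012e-01, -3.12527347e+01,
       -6.39960472e-02,  4.39003017e-02,  1.99450155e-04]), 'ee_pos': array([ 0.1699434 , -0.62683215,  0.22146979]), 'tool_rot': array([-3.13971730e+00,  9.45082011e-05,  2.64872800e-01]), 'ft_force': array([0.18506071, 0.21423704, 0.44954415]), 'torque': array([-0.01901078, -0.00141362, -0.00326838]), 'grip_force': 0.0, 'gripper_width': 0.08671193747976738}
scene {'K': array([[462.15065154,   0.        , 313.12223411],
       [  0.        , 462.15065154, 198.84514389],
       [  0.        ,   0.        ,   1.        ]]), 'rvec': array([ 1.46392237,  1.80009619, -1.02174579]), 'tvec': array([ 0.12038429, -0.24484674,  1.70540555])}
[1.56550917 0.23394095 0.69087122]
side {'K': array([[375.37238765,   0.        , 321.79451699],
       [  0.        , 375.37238765, 207.5780695 ],
       [  0.        ,   0.        ,   1.        ]]), 'rvec': array([ 2.23642261, -0.22400718,  0.07849878]), 'tvec': array([-0.54685891,  0.14143353,  0.97654826])}
[ 0.4249948  -0.76723823  0.70952768]
{'K': array([[317.34191511,   0.        , 316.15875026],
       [  0.        , 317.34191511, 199.31404369],
       [  0.        ,   0.        ,   1.        ]]), 'mount': array([[-5.73386794e-05, -9.56591289e-01, -2.91432845e-01,
         8.04195003e-02],
       [ 9.99999892e-01, -1.89191140e-04,  4.24248416e-04,
        -6.53429387e-04],
       [-4.60968851e-04, -2.91432789e-01,  9.56591196e-01,
        -1.61344175e-01],
       [ 0.00000000e+00,  0.00000000e+00,  0.00000000e+00,
         1.00000000e+00]])}
```

View pics/scene0.png

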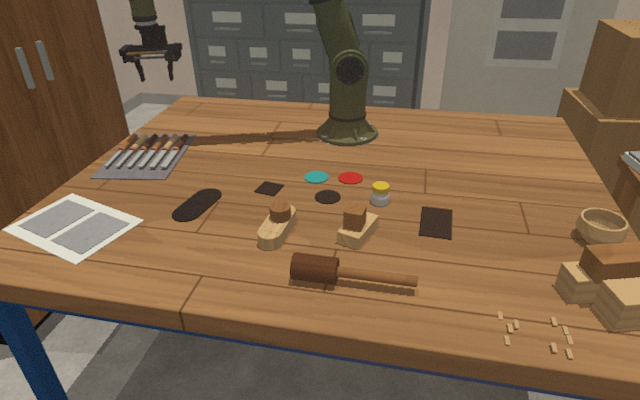

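View pics/side0.png

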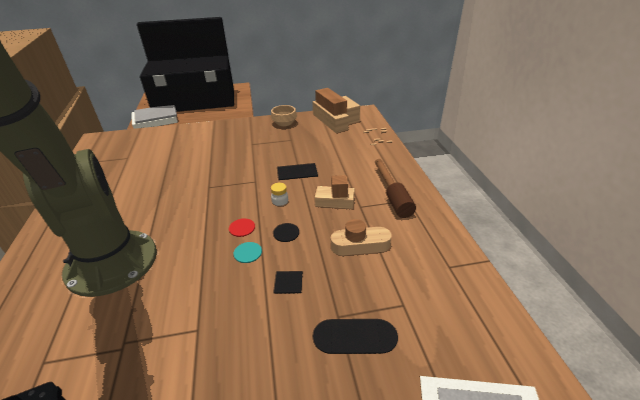

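The scene picture shows the disc on the oval blank (277,222) and the square on the rect blank (357,225). The jar is at (380,194) and the mallet at (320,268). Three round shapes could be the disc mat: turquoise (316,177), red (350,178) and black (328,197). The black one fits, because the mats are black. Next I'll measure the mats by segmentation in both cameras.

```bash
cat > h.py <<'E'
from station import arm
import cv2,numpy as np
from scipy.spatial.transform import Rotation as Ro
def cam(n,st=None):
    p=arm.camera_params(n); K=np.array(p['K'])
    if n=='wrist':
        T=np.eye(4); T[:3,:3]=Ro.from_euler('xyz',st['tool_rot']).as_matrix(); T[:3,3]=st['ee_pos']
        C=T@np.array(p['mount']); return K,C[:3,:3],C[:3,3]
    R=cv2.Rodrigues(np.array(p['rvec'],float))[0].T
    return K,R,-R@np.array(p['tvec']).ravel()
def toz(c,px,z):
    K,R,o=c; px=np.atleast_2d(px).astype(float)
    d=np.c_[px,np.ones(len(px))]@np.linalg.inv(K).T@R.T
    return (o+d*((z-o[2])/d[:,2])[:,None])[:,:2]
def proj(c,P):
    K,R,o=c; q=(np.atleast_2d(P)-o)@R@K.T; return q[:,:2]/q[:,2:]
def fit(c,mask,z):
    out=[]
    for k in cv2.findContours(mask.astype(np.uint8),cv2.RETR_EXTERNAL,cv2.CHAIN_APPROX_NONE)[0]:
        if cv2.contourArea(k)<150: continue
        w=toz(c,k[:,0,:],z).astype(np.float32)
        (cx,cy),(a,b),_=r=cv2.minAreaRect(w)
        B=cv2.boxPoints(r); e=max((B[1]-B[0],B[2]-B[1]),key=np.linalg.norm)
        out.append((k[:,0].mean(0).round(),np.round([cx,cy,max(a,b),min(a,b)],4),round(float(np.arctan2(e[1],e[0])%np.pi),3)))
    return out
E
python3 - <<'E'
from h import *
roi={'scene':(150,160,470,260),'side':(225,150,420,365)}
for n in roi:
    im=cv2.imread(f'pics/{n}0.png'); x0,y0,x1,y1=roi[n]
    m=np.zeros(im.shape[:2],bool); m[y0:y1,x0:x1]=im[y0:y1,x0:x1].max(2)<50
    for r in fit(cam(n),m,.004): print(n,*r)
im=cv2.imread('pics/side0.png')[155:265,225:425]; a=cv2.resize(im,None,fx=4,fy=4,interpolation=cv2.INTER_CUBIC)
cv2.imwrite('pics/sidecrop.png',a[:, :800])
E
```

```text
side [355. 337.] [ 0.5632 -0.3372  0.1763  0.0803] 2.94
side [288. 282.] [ 0.4429 -0.164   0.064   0.062 ] 2.935
side [286. 232.] [0.4579 0.0133 0.0699 0.0682] 1.359
side [297. 171.] [0.5308 0.314  0.1303 0.0802] 3.088
```

View pics/sidecrop.png

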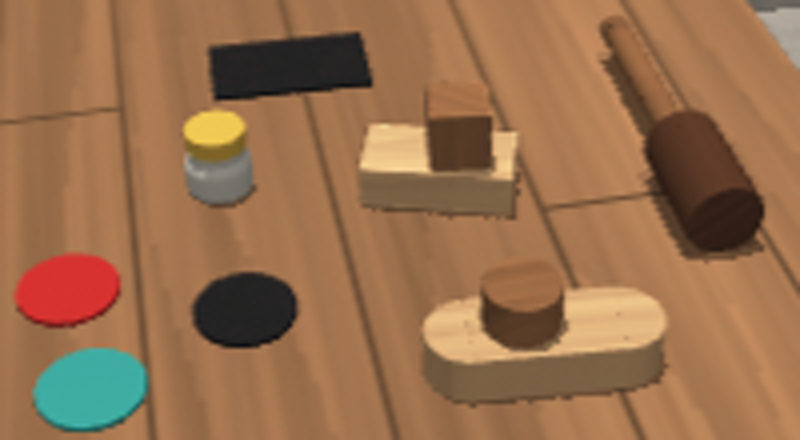

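The crop confirms that the black round mat is at about (286,232) and the red and turquoise decoys lie beside it. The disc is on the oval blank and the square on the rect blank. Next I'll estimate the blank and jar poses, then cross-check the mats in the scene view.

```bash
python3 - <<'E'
from h import *
c=cam('side'); o=np.array([225,155])
def f(name,pts,z):
    w=toz(c,np.array(pts)/4+o-.375,z); print(name,w.mean(0).round(4),'edges',np.linalg.norm(w-np.roll(w,-1,0),axis=1).round(4),'ang',[round(float(np.arctan2(*(b-a)[::-1])),3) for a,b in zip(w,np.roll(w,-1,0))])
f('rect',[(368,124),(518,131),(515,187),(360,172)],.036)
f('square',[(425,86),(488,82),(492,118),(428,122)],.086)
f('disc',[(481,284),(522,261),(564,284),(522,308)],.070)
f('ovalends',[(424,330),(667,312)],.036)
f('jar',[(184,132),(246,132)],.055)
f('mallethead far/near',[(655,150),(755,205)],.03)
im=arm.read_camera('scene'); cv2.imwrite('pics/s1.png',im)
cs=cam('scene')
for p in [(197,205),(269,188),(328,197),(436,222)]: print(im[p[1],p[0]])
m=np.zeros(im.shape[:2],bool); m[165:260,150:470]=im[165:260,150:470].max(2)<75
for r in fit(cs,m,.004): print(*r)
E
```

```text
rect [0.6204 0.1221] edges [0.1159 0.0702 0.1155 0.0615] ang [-0.299, -1.858, 2.767, 1.295]
square [0.6325 0.1144] edges [0.047  0.0464 0.0462 0.0461] ang [-0.108, -1.75, 3.03, 1.409]
disc [ 0.6318 -0.0722] edges [0.0354 0.0343 0.036  0.034 ] ang [0.479, -0.933, -2.67, 2.194]
ovalends [ 0.6486 -0.0738] edges [0.1608 0.1608] ang [-0.105, 3.037]
jar [0.456  0.1591] edges [0.0467 0.0467] ang [-0.219, 2.923]
mallethead far/near [0.8063 0.0587] edges [0.0929 0.0929] ang [-1.022, 2.12]
[39 47 57]
[48 55 70]
[44 53 72]
[40 50 67]
[435. 223.] [0.5362 0.3189 0.1347 0.0772] 3.1
[327. 197.] [0.4655 0.0193 0.0685 0.0653] 1.754
[196. 205.] [ 0.5694 -0.3316  0.1775  0.0797] 2.942
[269. 188.] [ 0.4497 -0.1579  0.0658  0.0622] 2.967
```

Emit:
{"api": "apply_moves", "payload": {
  "steps": [
    [0.708,-0.675,-0.04,0,0,0,0],
    [0.708,-0.675,-0.04,0,0,0,0],
    [0.708,-0.675,-0.04,0,0,0,0],
    [0.708,-0.675,-0.04,0,0,0,0]
  ]
}}

```text
time_s: 0.65
ee_pos: [0.2978, -0.4159, 0.2325]
tool_rot: [-3.142, -0.0, 0.266]
ft_force: [1.2, -0.3, 0.7]
gripper_width: 0.0871
grip_force: 0.0
```

Emit:
{"api": "apply_moves", "payload": {
  "steps": [
    [0.708,-0.675,-0.04,0,0,0,0],
    [0.708,-0.675,-0.04,0,0,0,0],
    [0.708,-0.675,-0.04,0,0,0,0],
    [0.708,-0.675,-0.04,0,0,0,0]
  ]
}}

```text
time_s: 1.15
ee_pos: [0.4242, -0.2068, 0.2426]
tool_rot: [3.141, -0.0, 0.265]
ft_force: [0.7, 0.3, -0.0]
gripper_width: 0.0869
grip_force: 0.0
```

Emit:
{"api": "apply_moves", "payload": {
  "steps": [
    [0.708,-0.675,-0.04,0,0,0.084,0],
    [0.708,-0.675,-0.04,0,0,0.084,0],
    [0.708,-0.675,-0.04,0,0,0.084,0],
    [0.708,-0.675,-0.04,0,0,0.084,0],
    [0.708,-0.675,-0.04,0,0,0.084,0]
  ]
}}

```text
time_s: 1.78
ee_pos: [0.5511, 0.0065, 0.2525]
tool_rot: [-3.138, -0.001, 0.01]
ft_force: [-1.0, 0.2, -0.4]
gripper_width: 0.0873
grip_force: 0.0
```

Emit:
{"api": "apply_moves", "payload": {
  "steps": [
    [0,0,0,0,0,0,0],
    [0,0,0,0,0,0,0]
  ]
}}

```text
time_s: 2.02
ee_pos: [0.5496, -0.0019, 0.2522]
tool_rot: [3.14, 0.001, -0.002]
ft_force: [-1.0, 0.2, -0.6]
gripper_width: 0.087
grip_force: 0.0
```

```bash
python3 - <<'E'
from h import *
s=arm.state(); im=arm.read_camera('wrist'); cv2.imwrite('pics/w0.png',im)
np.save('w0.npy',np.r_[s['ee_pos'],s['tool_rot']]); print(s['time_s'],s['ee_pos'],s['tool_rot'],s['joints'],s['ft_force'])
c=cam('wrist',s)
for r in fit(c,im.max(2)<45,.004): print(*r)
E
```

```text
2.025 [ 0.54956801 -0.00185617  0.25221734] [ 3.14044114e+00  7.98617542e-04 -1.94152711e-03] [ 0.61604626  0.14840557 -0.72715005  1.63716795  0.10107086  1.39500021
 -1.69618208] [-0.99349391  0.23961727 -0.61488554]
[345. 338.] [ 0.2938 -0.0105  1.0618  0.2755] 1.567
[215. 263.] [0.4192 0.1542 0.0891 0.0679] 1.568
[427. 247.] [ 0.4332 -0.1566  0.0977  0.0894] 3.139
[301. 234.] [0.4539 0.0213 0.0663 0.0561] 1.211
[ 53. 172.] [0.5436 0.3452 0.0312 0.0204] 2.908
[ 87. 186.] [0.532  0.3096 0.1308 0.069 ] 3.1
[581. 139.] [ 0.5645 -0.3333  0.174   0.0803] 2.944
```

View pics/w0.png

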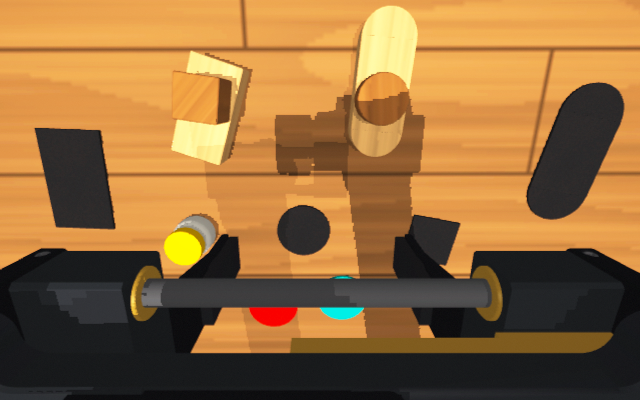

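The wrist picture shows the black disc mat at (303,230), the square mat at (434,240, partly behind a finger), the rect mat at (76,178) and the oval mat at (576,150). The stacks are at (200,105) and (383,80), and the jar cap is at (183,246). I'll convert the hand-read points.

```bash
python3 - <<'E'
from h import *
v=np.load('w0.npy'); c=cam('wrist',dict(ee_pos=v[:3],tool_rot=v[3:]))
im=cv2.imread('pics/w0.png')
def f(name,pts,z):
    w=toz(c,pts,z); e=np.roll(w,-1,0)-w; print(name,w.mean(0).round(4),np.linalg.norm(e,axis=1).round(4),np.arctan2(e[:,1],e[:,0]).round(3))
f('rectmat',[(36,128),(100,130),(115,229),(55,226)],.004)
f('sqtop',[(174,71),(217,76),(214,123),(172,118)],.086)
f('disctop',[(383,72),(357,99),(383,126),(410,99)],.07)
f('rect',[(191,52),(243,68),(220,164),(171,150)],.036)
f('jar',[(163,246),(203,246)],.055)
f('sqmat',[(417,215),(461,223),(446,265)],.004)
m=np.zeros(im.shape[:2],bool);m[195:262,270:335]=im[195:262,270:335].max(2)<70
for r in fit(c,m,.004): print('discmat',*r)
h=cv2.cvtColor(im,cv2.COLOR_BGR2HSV)
for n,(x0,y0,x1,y1) in dict(rect=(165,45,260,170),oval=(340,0,425,170)).items():
    q=im[y0:y1,x0:x1].astype(int); print(n,'samples',im[30,385],im[145,375],im[150,190],im[20,300],im[72,232])
big=cv2.resize(im[0:180,150:440],None,fx=2.75,fy=2.75,interpolation=cv2.INTER_CUBIC); cv2.imwrite('pics/w0c.png',big)
E
```

```text
rectmat [0.5316 0.3152] [0.0802 0.1348 0.0822 0.1329] [-1.604  3.095  1.514 -0.062]
sqtop [0.6348 0.1181] [0.0411 0.0447 0.0418 0.0444] [-1.682  2.981  1.452 -0.177]
disctop [ 0.6328 -0.071 ] [0.0362 0.0394 0.0378 0.0393] [ 2.368 -2.335 -0.768  0.847]
rect [0.6212 0.1245] [0.0578 0.1127 0.0591 0.1124] [-1.856  2.825  1.28  -0.328]
jar [0.4605 0.1632] [0.0494 0.0494] [-1.573  1.568]
sqmat [ 0.4526 -0.1766] [0.063  0.066  0.0908] [-1.761  2.942  0.567]
discmat [303. 229.] [0.461  0.0169 0.0718 0.0699] 3.139
rect samples [153 242 255] [ 81 148 200] [164 249 255] [ 79 159 233] [175 251 255]
oval samples [153 242 255] [ 81 148 200] [164 249 255] [ 79 159 233] [175 251 255]
```

View pics/w0c.png

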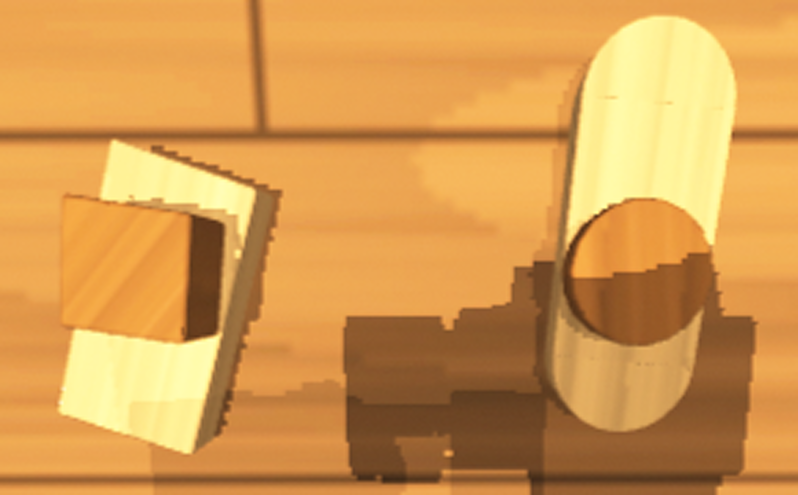

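```bash
python3 - <<'E'
from h import *
v=np.load('w0.npy'); c=cam('wrist',dict(ee_pos=v[:3],tool_rot=v[3:]))
def f(name,pts,z):
    w=toz(c,(np.array(pts)+.5)/2.75-.5+[150,0],z); e=np.roll(w,-1,0)-w; print(name,w.mean(0).round(4),np.linalg.norm(e,axis=1).round(4),np.arctan2(e[:,1],e[:,0]).round(3))
f('sq',[(62,195),(190,212),(184,342),(62,326)],.086)
f('rect',[(113,138),(258,188),(192,454),(58,412)],.036)
f('disc',[(640,198),(567,271),(640,345),(713,271)],.07)
f('ovalends',[(665,14),(620,432)],.036)
f('ovL',[(580,110),(548,350)],.036); f('ovR',[(736,100),(695,370)],.036)
w=toz(c,[(417,215),(446,265)],.004); print('sqmat',w.mean(0))
E
cat >> h.py <<'E'
def go(x,y,z,yaw):
    "scaled row from the present measured pose to a tool-down pose"
    s=arm.state(); R=Ro.from_euler('xyz',s['tool_rot'])
    d=R.inv().apply(np.array([x,y,z])-s['ee_pos'])/.25
    dy=(yaw-s['tool_rot'][2]+np.pi)%(2*np.pi)-np.pi
    if abs(dy)<2.9: rv=(R.inv()*Ro.from_euler('xyz',[np.pi,0,yaw])).as_rotvec()/np.pi
    n=max(np.linalg.norm(d)*.25/.0625,abs(dy)/.1867)
    print(s['time_s'],d.round(3),rv.round(4),'rows %.1f'%n,'j7 %.2f'%s['joints'][6])
if __name__=='__main__':
    import sys; go(*map(float,sys.argv[1:]))
E
python3 h.py .633 -.071 .12 0
```

```text
sq [0.6344 0.1174] [0.0445 0.0449 0.0442 0.0447] [-1.698  3.002  1.44  -0.134]
rect [0.6216 0.1246] [0.059  0.1139 0.0591 0.1139] [-1.889  2.817  1.253 -0.325]
disc [ 0.6335 -0.0701] [0.0363 0.0397 0.0374 0.0386] [ 2.348 -2.323 -0.762  0.847]
ovalends [ 0.6476 -0.0765] [0.1602 0.1602] [ 3.087 -0.055]
ovL [ 0.6485 -0.0448] [0.0925 0.0925] [ 3.034 -0.108]
ovR [ 0.646  -0.1066] [0.1042 0.1042] [ 3.065 -0.077]
sqmat [ 0.44375293 -0.1640608 ]
2.075 [0.334 0.275 0.529] [ 0.0003  0.0002 -0.0007] rows 2.7 j7 -1.70
```

Emit:
{"api": "apply_moves", "payload": {
  "steps": [
    [0.334,0.277,0.4,0,0,0,0],
    [0.334,0.277,0.53,0,0,0,0],
    [0.334,0.277,0.6,0,0,0,0],
    [0.334,0.277,0.7,0,0,0,0],
    [0.334,0.277,0.74,0,0,0,0]
  ]
}}

```text
time_s: 2.7
ee_pos: [0.632, -0.0706, 0.0654]
tool_rot: [-3.142, 0.004, -0.001]
ft_force: [-0.4, 0.1, 1.2]
gripper_width: 0.0868
grip_force: 0.0
```

```bash
python3 h.py .633 -.071 .042 0
```

```text
2.7 [0.004 0.002 0.093] [-0.      0.0012 -0.0005] rows 0.4 j7 -1.73
```

Emit:
{"api": "apply_moves", "payload": {
  "steps": [
    [0.004,0.002,0.093,0,0,0,0],
    [0.004,0.002,0.093,0,0,0,0],
    [0.004,0.002,0.093,0,0,0,1],
    [0.004,0.002,0.093,0,0,0,1],
    [0.004,0.002,0.093,0,0,0,1]
  ],
  "squeeze": 15
}}

```text
time_s: 3.32
ee_pos: [0.6351, -0.0695, 0.0451]
tool_rot: [3.141, -0.001, 0.001]
ft_force: [0.0, 0.1, -0.3]
gripper_width: 0.0646
grip_force: 0.0
```

Emit:
{"api": "apply_moves", "payload": {
  "steps": [
    [0,0,0,0,0,0,1],
    [0,0,0,0,0,0,1],
    [0,0,0,0,0,0,1]
  ]
}}

```text
time_s: 3.7
ee_pos: [0.6348, -0.0696, 0.0446]
tool_rot: [3.141, -0.0, 0.001]
ft_force: [-1.4, -0.3, 2.4]
gripper_width: 0.0534
grip_force: 15.0
```

Emit:
{"api": "apply_moves", "payload": {
  "steps": [
    [0,0,-0.08,0,0,0,1],
    [0,0,-0.25,0,0,0,1],
    [0,0,-0.3,0,0,0,1],
    [0,0,-0.3,0,0,0,1]
  ]
}}

```text
time_s: 4.2
ee_pos: [0.6354, -0.0695, 0.1207]
tool_rot: [3.141, -0.002, 0.001]
ft_force: [0.2, 0.2, -0.7]
gripper_width: 0.0537
grip_force: 15.0
```

```bash
python3 h.py .462 .017 .07 0
```

```text
4.2 [-0.694 -0.347  0.201] [ 0.0002 -0.0007  0.0003] rows 3.2 j7 -1.70
```

Emit:
{"api": "apply_moves", "payload": {
  "steps": [
    [-0.2,-0.1,0,0,0,0,1],
    [-0.42,-0.21,0,0,0,0,1],
    [-0.6,-0.3,0,0,0,0,1],
    [-0.694,-0.347,0.1,0,0,0,1],
    [-0.694,-0.347,0.2,0,0,0,1]
  ]
}}

```text
time_s: 4.82
ee_pos: [0.4583, 0.0174, 0.0677]
tool_rot: [3.139, 0.002, 0.002]
ft_force: [-0.2, -0.3, -1.0]
gripper_width: 0.0534
grip_force: 15.0
```

Emit:
{"api": "apply_moves", "payload": {
  "steps": [
    [0,0,0,0,0,0,1],
    [0,0,0,0,0,0,1]
  ]
}}

```text
time_s: 5.08
ee_pos: [0.4613, 0.0171, 0.0695]
tool_rot: [-3.141, 0.0, 0.001]
ft_force: [0.9, 0.4, -0.5]
gripper_width: 0.0535
grip_force: 15.0
```

```bash
python3 h.py .462 .017 .014 0
```

```text
5.075 [0.003 0.001 0.222] [-0.0002  0.0001  0.0002] rows 0.9 j7 -1.74
```

Emit:
{"api": "apply_moves", "payload": {
  "steps": [
    [0,0,0.11,0,0,0,1],
    [0,0,0.19,0,0,0,1],
    [0,0,0.215,0,0,0,1],
    [0,0,0.22,0,0,0,1],
    [0,0,0.225,0,0,0,1]
  ]
}}

```text
time_s: 5.7
ee_pos: [0.462, 0.0171, 0.0139]
tool_rot: [3.141, -0.002, 0.001]
ft_force: [-0.5, 0.5, -0.7]
gripper_width: 0.0535
grip_force: 15.0
```

Emit:
{"api": "apply_moves", "payload": {
  "steps": [
    [0,0,0.004,0,0,0,1],
    [0,0,0.006,0,0,0,1]
  ]
}}

```text
time_s: 5.95
ee_pos: [0.4617, 0.017, 0.0125]
tool_rot: [3.141, -0.001, 0.001]
ft_force: [-3.0, 0.3, 9.8]
gripper_width: 0.0533
grip_force: 15.0
```

Contact with the mat shows in the force reading, so I'll release and rise.

Emit:
{"api": "apply_moves", "payload": {
  "steps": [
    [0,0,0,0,0,0,0.1],
    [0,0,0,0,0,0,0.1],
    [0,0,0,0,0,0,0.1],
    [0,0,-0.04,0,0,0,0.1],
    [0,0,-0.2,0,0,0,0.1]
  ]
}}

```text
time_s: 6.58
ee_pos: [0.4591, 0.0173, 0.0608]
tool_rot: [-3.14, 0.005, 0.001]
ft_force: [1.0, -0.9, -0.7]
gripper_width: 0.0782
grip_force: 0.0
```

Emit:
{"api": "apply_moves", "payload": {
  "steps": [
    [0,0,-0.25,0,0,0,0],
    [0,0,-0.35,0,0,0,0],
    [0,0,-0.35,0,0,0,0]
  ]
}}

```text
time_s: 6.95
ee_pos: [0.4629, 0.0171, 0.1517]
tool_rot: [3.14, -0.005, 0.001]
ft_force: [-1.5, -0.2, -0.0]
gripper_width: 0.0869
grip_force: 0.0
```

```bash
python3 h.py .6337 .1168 .15 -.13
```

```text
6.95 [ 0.683 -0.398  0.01 ] [ 0.0004 -0.0018  0.0416] rows 3.2 j7 -1.65
```

Emit:
{"api": "apply_moves", "payload": {
  "steps": [
    [0.2,-0.12,0,0,0,0.042,0],
    [0.4,-0.24,0,0,0,0.042,0],
    [0.6,-0.35,0,0,0,0.042,0],
    [0.683,-0.398,0,0,0,0.042,0],
    [0.683,-0.398,0,0,0,0.042,0]
  ]
}}

```text
time_s: 7.58
ee_pos: [0.6313, 0.1186, 0.1468]
tool_rot: [-3.14, 0.004, -0.129]
ft_force: [-0.3, -0.2, 0.2]
gripper_width: 0.0874
grip_force: 0.0
```

Emit:
{"api": "apply_moves", "payload": {
  "steps": [
    [0,0,0.05,0,0,0,0],
    [0,0,0.1,0,0,0,0]
  ]
}}

```text
time_s: 7.82
ee_pos: [0.6307, 0.1155, 0.1228]
tool_rot: [3.14, 0.001, -0.132]
ft_force: [0.1, 0.2, 1.0]
gripper_width: 0.0872
grip_force: 0.0
```

```bash
python3 h.py .6337 .1168 .05 -.13; python3 - <<'E'
from h import *
im=arm.read_camera('wrist'); c=cam('wrist',arm.state()); print(proj(c,[[.461,.0165,.038],[.461,.0165,.004],[.6337,.1168,.086]]).round())
cv2.imwrite('pics/w1.png',im)
E
```

```text
7.825 [ 0.012 -0.007  0.291] [ 0.0005  0.0002 -0.0006] rows 1.2 j7 -2.18
[[442. 359.]
 [430. 334.]
 [314. 223.]]
```

View pics/w1.png

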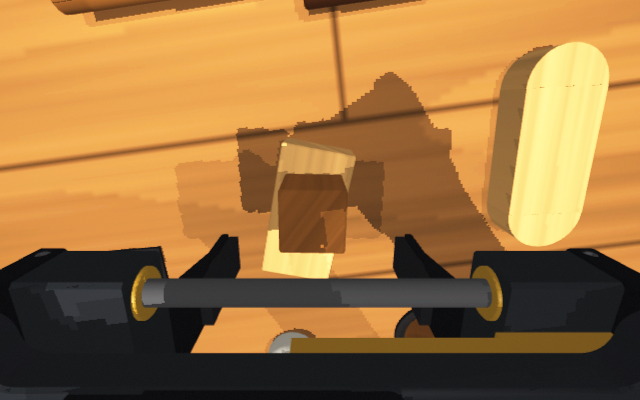

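The square block, at about (313,222), is centred and aligned between the fingers where predicted. The oval blank is now clear. I'll descend and grip.

Emit:
{"api": "apply_moves", "payload": {
  "steps": [
    [0.012,-0.004,0.1,0,0,0,0],
    [0.012,-0.004,0.2,0,0,0,0],
    [0.012,-0.004,0.27,0,0,0,0],
    [0.012,-0.004,0.285,0,0,0,0.1],
    [0.012,-0.004,0.285,0,0,0,1]
  ]
}}

```text
time_s: 8.5
ee_pos: [0.635, 0.1173, 0.0532]
tool_rot: [-3.142, -0.001, -0.131]
ft_force: [0.1, 0.4, -0.5]
gripper_width: 0.0754
grip_force: 0.0
```

Emit:
{"api": "apply_moves", "payload": {
  "steps": [
    [0,0,0,0,0,0,1],
    [0,0,0,0,0,0,1],
    [0,0,0,0,0,0,1],
    [0,0,0,0,0,0,1],
    [0,0,0,0,0,0,1]
  ]
}}

```text
time_s: 9.12
ee_pos: [0.6351, 0.1174, 0.0532]
tool_rot: [-3.142, -0.001, -0.131]
ft_force: [-0.3, -0.5, 3.1]
gripper_width: 0.0459
grip_force: 15.0
```

Emit:
{"api": "apply_moves", "payload": {
  "steps": [
    [0,0,-0.08,0,0,0,1],
    [0,0,-0.25,0,0,0,1],
    [0,0,-0.3,0,0,0,1],
    [0,0,-0.3,0,0,0,1]
  ]
}}

```text
time_s: 9.62
ee_pos: [0.6355, 0.1175, 0.1291]
tool_rot: [-3.141, -0.002, -0.131]
ft_force: [-0.3, -0.2, -0.8]
gripper_width: 0.0458
grip_force: 15.0
```

```bash
python3 h.py .54 -.023 .13 -.16;python3 h.py .446 -.163 .13 -.2
```

```text
9.625 [-0.305  0.607 -0.005] [-0.0001 -0.0007  0.0092] rows 2.7 j7 -2.18
9.625 [-0.605  1.212 -0.005] [-0.0001 -0.0007  0.0219] rows 5.4 j7 -2.18
```

Emit:
{"api": "apply_moves", "payload": {
  "steps": [
    [-0.1,0.2,0,0,0,0,1],
    [-0.2,0.4,0,0,0,0,1],
    [-0.305,0.607,0,0,0,0,1]
  ]
}}

```text
time_s: 10.0
ee_pos: [0.5373, -0.0245, 0.126]
tool_rot: [-3.141, 0.003, -0.131]
ft_force: [-0.5, -0.4, 0.6]
gripper_width: 0.0459
grip_force: 15.0
```

Emit:
{"api": "apply_moves", "payload": {
  "steps": [
    [-0.1,0.2,0,0,0,0.022,1],
    [-0.2,0.4,0,0,0,0.022,1],
    [-0.3,0.605,0,0,0,0.022,1],
    [-0.3,0.605,0.1,0,0,0.022,1],
    [-0.3,0.605,0.18,0,0,0.022,1]
  ]
}}

```text
time_s: 10.62
ee_pos: [0.4434, -0.1641, 0.081]
tool_rot: [3.142, 0.002, -0.203]
ft_force: [-0.6, -0.2, -0.2]
gripper_width: 0.046
grip_force: 15.0
```

Emit:
{"api": "apply_moves", "payload": {
  "steps": [
    [0,0,0,0,0,0,1],
    [0,0,0,0,0,0,1]
  ]
}}

```text
time_s: 10.88
ee_pos: [0.4453, -0.163, 0.0828]
tool_rot: [-3.141, 0.0, -0.2]
ft_force: [1.6, -0.5, -0.7]
gripper_width: 0.046
grip_force: 15.0
```

```bash
python3 h.py .446 -.163 .0225 -.2
```

```text
10.875 [ 0.003 -0.001  0.241] [-0.0001  0.0001  0.0001] rows 1.0 j7 -1.55
```

Emit:
{"api": "apply_moves", "payload": {
  "steps": [
    [0.003,0,0.12,0,0,0,1],
    [0.003,0,0.21,0,0,0,1],
    [0.003,0,0.235,0,0,0,1],
    [0.003,0,0.242,0,0,0,1],
    [0.003,0,0.246,0,0,0,1]
  ]
}}

```text
time_s: 11.5
ee_pos: [0.4469, -0.1637, 0.0222]
tool_rot: [3.141, -0.002, -0.2]
ft_force: [0.1, -0.0, -0.8]
gripper_width: 0.0462
grip_force: 15.0
```

Emit:
{"api": "apply_moves", "payload": {
  "steps": [
    [0,0,0.003,0,0,0,1],
    [0,0,0.005,0,0,0,1]
  ]
}}

```text
time_s: 11.75
ee_pos: [0.4466, -0.1638, 0.0211]
tool_rot: [3.141, -0.001, -0.2]
ft_force: [-3.2, 1.3, 8.8]
gripper_width: 0.0459
grip_force: 15.0
```

Emit:
{"api": "apply_moves", "payload": {
  "steps": [
    [0,0,0,0,0,0,0.15],
    [0,0,0,0,0,0,0.15],
    [0,0,0,0,0,0,0.15],
    [0,0,-0.04,0,0,0,0.15],
    [0,0,-0.2,0,0,0,0.1]
  ]
}}

```text
time_s: 12.38
ee_pos: [0.4443, -0.1626, 0.0693]
tool_rot: [-3.14, 0.004, -0.2]
ft_force: [0.3, -0.4, 1.0]
gripper_width: 0.0763
grip_force: 0.0
```

Emit:
{"api": "apply_moves", "payload": {
  "steps": [
    [0,0,-0.25,0,0,0,0],
    [0,0,-0.35,0,0,0,0],
    [0,0,-0.35,0,0,0,0]
  ]
}}

```text
time_s: 12.75
ee_pos: [0.4477, -0.1641, 0.1603]
tool_rot: [3.139, -0.005, -0.2]
ft_force: [-0.0, 0.1, -1.0]
gripper_width: 0.0871
grip_force: 0.0
```

```bash
python3 h.py .62 -.075 .15 -.085
```

```text
12.75 [ 0.604 -0.486  0.043] [ 0.0009 -0.0016 -0.0367] rows 3.1 j7 -1.48
```

Next I'll view the oval from above, which also checks the square, before gripping.

Emit:
{"api": "apply_moves", "payload": {
  "steps": [
    [0.2,-0.16,0,0,0,-0.036,0],
    [0.4,-0.32,0,0,0,-0.036,0],
    [0.6,-0.48,0,0,0,-0.036,0],
    [0.604,-0.486,0,0,0,-0.036,0],
    [0.604,-0.486,0,0,0,-0.036,0]
  ]
}}

```text
time_s: 13.38
ee_pos: [0.6172, -0.0736, 0.1559]
tool_rot: [-3.141, 0.003, -0.085]
ft_force: [-0.9, 0.7, 0.5]
gripper_width: 0.087
grip_force: 0.0
```

Emit:
{"api": "apply_moves", "payload": {
  "steps": [
    [0,0,0,0,0,0,0]
  ]
}}

```text
time_s: 13.5
ee_pos: [0.6169, -0.0759, 0.1572]
tool_rot: [3.14, 0.001, -0.089]
ft_force: [-0.0, 0.1, -0.3]
gripper_width: 0.0869
grip_force: 0.0
```

```bash
python3 - <<'E'
from h import *
s=arm.state(); im=arm.read_camera('wrist'); cv2.imwrite('pics/w2.png',im); c=cam('wrist',s); print(s['ee_pos'],s['tool_rot'])
g=im.astype(int); 
m=(g[:,:,2]>170)&(g[:,:,1]-.93*g[:,:,2]>-12); m[240:]=0
m=cv2.morphologyEx(m.astype(np.uint8),cv2.MORPH_CLOSE,np.ones((7,7)))
for r in fit(c,m,.036): print(*r)
def R(yaw): return np.array([np.cos(yaw),np.sin(yaw)])
for nm,x,y,yaw,L in(('oval',.6475,-.076,-.085,.08),('rect',.6213,.1238,-.32,.0575)):
    d=R(yaw)*L; print(nm,proj(c,[[x,y,.036],[x+d[0],y+d[1],.036],[x-d[0],y-d[1],.036]]).round())
E
```

```text
[ 0.61689637 -0.07586757  0.15724524] [ 3.13992099e+00  1.11192926e-03 -8.86330534e-02]
[314. 222.] [ 0.5869 -0.0708  0.0395  0.0316] 1.482
[102. 193.] [0.6293 0.1221 0.0968 0.0582] 2.829
[309. 100.] [ 0.7018 -0.0741  0.0665  0.0462] 2.008
oval [[314. 160.]
 [313.  64.]
 [314. 242.]]
rect [[104. 207.]
 [106. 147.]
 [102. 261.]]
```

View pics/w2.png

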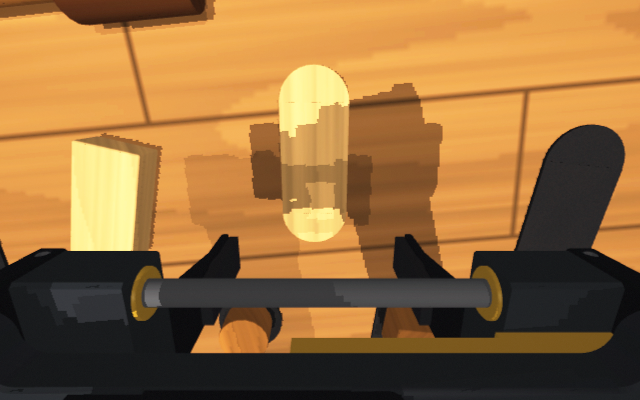

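The oval's ends, at (314,65) and (314,242), match the prediction, as does the rect's end at (105,146). I'll descend on the oval.

```bash
python3 h.py .6475 -.076 .012 -.085
```

```text
13.55 [ 0.122 -0.012  0.582] [ 0.0006  0.0002 -0.0013] rows 2.4 j7 -1.81
```

Emit:
{"api": "apply_moves", "payload": {
  "steps": [
    [0.122,-0.01,0.2,0,0,0,0],
    [0.122,-0.01,0.4,0,0,0,0],
    [0.122,-0.01,0.52,0,0,0,0],
    [0.122,-0.01,0.56,0,0,0,0],
    [0.122,-0.01,0.57,0,0,0,0]
  ]
}}

```text
time_s: 14.18
ee_pos: [0.6488, -0.0754, 0.0158]
tool_rot: [3.141, -0.001, -0.088]
ft_force: [0.6, -0.3, -0.2]
gripper_width: 0.0872
grip_force: 0.0
```

Emit:
{"api": "apply_moves", "payload": {
  "steps": [
    [0,0,0,0,0,0,1],
    [0,0,0,0,0,0,1],
    [0,0,0,0,0,0,1],
    [0,0,0,0,0,0,1],
    [0,0,0,0,0,0,1]
  ],
  "squeeze": 25
}}

```text
time_s: 14.8
ee_pos: [0.6492, -0.0749, 0.0157]
tool_rot: [3.141, -0.001, -0.087]
ft_force: [-1.9, -1.2, 3.7]
gripper_width: 0.0598
grip_force: 25.0
```

Emit:
{"api": "apply_moves", "payload": {
  "steps": [
    [0,0,-0.06,0,0,0,1],
    [0,0,-0.22,0,0,0,1],
    [0,0,-0.35,0,0,0,1],
    [0,0,-0.35,0,0,0,1]
  ]
}}

```text
time_s: 15.3
ee_pos: [0.6509, -0.074, 0.1061]
tool_rot: [-3.142, -0.006, -0.087]
ft_force: [-0.7, 0.7, 0.2]
gripper_width: 0.0602
grip_force: 25.0
```

```bash
python3 h.py .607 -.204 .1 -.085;python3 h.py .5665 -.334 .1 -.2
```

```text
15.3 [-0.13   0.533  0.023] [-0.     -0.0019 -0.0006] rows 2.2 j7 -1.85
15.3 [-0.246  1.066  0.023] [-0.0001 -0.0019  0.036 ] rows 4.4 j7 -1.85
```

Emit:
{"api": "apply_moves", "payload": {
  "steps": [
    [-0.05,0.18,0,0,0,0,1],
    [-0.09,0.36,0,0,0,0,1],
    [-0.13,0.533,0,0,0,0,1]
  ]
}}

```text
time_s: 15.68
ee_pos: [0.6033, -0.2056, 0.1011]
tool_rot: [-3.141, 0.002, -0.087]
ft_force: [0.4, -0.6, -2.2]
gripper_width: 0.0598
grip_force: 25.0
```

Emit:
{"api": "apply_moves", "payload": {
  "steps": [
    [-0.04,0.18,0,0,0,0.036,1],
    [-0.08,0.36,0,0,0,0.036,1],
    [-0.116,0.533,0,0,0,0.036,1],
    [-0.116,0.533,0.05,0,0,0.036,1],
    [-0.116,0.533,0.1,0,0,0.036,1]
  ]
}}

```text
time_s: 16.3
ee_pos: [0.5638, -0.3336, 0.0758]
tool_rot: [-3.14, 0.002, -0.2]
ft_force: [0.6, 1.1, -1.5]
gripper_width: 0.0601
grip_force: 25.0
```

Emit:
{"api": "apply_moves", "payload": {
  "steps": [
    [0,0,0,0,0,0,1],
    [0,0,0,0,0,0,1]
  ]
}}

```text
time_s: 16.55
ee_pos: [0.565, -0.3331, 0.0775]
tool_rot: [-3.141, -0.0, -0.198]
ft_force: [-0.6, 1.0, 0.0]
gripper_width: 0.06
grip_force: 25.0
```

```bash
python3 h.py .5665 -.334 .02 -.2; python3 - <<'E'
from h import *
s=arm.state();c=cam('wrist',s);im=arm.read_camera('wrist'); cv2.imwrite('pics/w3.png',im)
d=np.array([np.cos(-.2),np.sin(-.2)])
print(proj(c,[[.565+.09*d[0],-.334+.09*d[1],.004],[.565-.09*d[0],-.334-.09*d[1],.004]]).round())
E
```

```text
16.55 [0.007 0.003 0.23 ] [-0.0002 -0.      0.0007] rows 0.9 j7 -1.53
[[319.  88.]
 [318. 308.]]
```

View pics/w3.png

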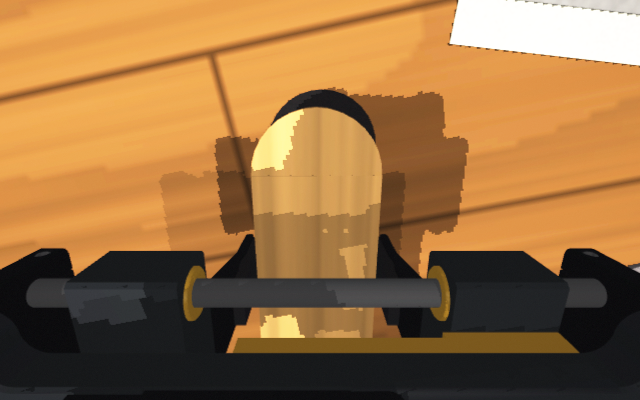

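The black mat's far end is at (322,89), against a predicted (319,88). I'll shift about 2 mm along tool +y and lower.

Emit:
{"api": "apply_moves", "payload": {
  "steps": [
    [0.006,0.01,0.1,0,0,0,1],
    [0.006,0.01,0.19,0,0,0,1],
    [0.006,0.01,0.215,0,0,0,1],
    [0.006,0.01,0.225,0,0,0,1],
    [0.006,0.01,0.231,0,0,0,1]
  ]
}}

```text
time_s: 17.23
ee_pos: [0.5659, -0.3375, 0.0204]
tool_rot: [3.141, -0.001, -0.2]
ft_force: [0.2, 0.1, -1.5]
gripper_width: 0.0596
grip_force: 25.0
```

Emit:
{"api": "apply_moves", "payload": {
  "steps": [
    [0,0,0.003,0,0,0,1],
    [0,0,0.006,0,0,0,1]
  ]
}}

```text
time_s: 17.48
ee_pos: [0.5658, -0.3376, 0.0197]
tool_rot: [3.141, -0.001, -0.2]
ft_force: [-3.4, 0.5, 7.3]
gripper_width: 0.0596
grip_force: 25.0
```

Emit:
{"api": "apply_moves", "payload": {
  "steps": [
    [0,0,0,0,0,0,0],
    [0,0,0,0,0,0,0],
    [0,0,0,0,0,0,0],
    [0,0,-0.04,0,0,0,0],
    [0,0,-0.2,0,0,0,0]
  ]
}}

```text
time_s: 18.1
ee_pos: [0.5634, -0.3366, 0.0667]
tool_rot: [-3.14, 0.005, -0.2]
ft_force: [1.0, -0.4, 0.5]
gripper_width: 0.0865
grip_force: 0.0
```

Emit:
{"api": "apply_moves", "payload": {
  "steps": [
    [0,0,-0.25,0,0,0,0],
    [0,0,-0.35,0,0,0,0],
    [0,0,-0.35,0,0,0,0]
  ]
}}

```text
time_s: 18.48
ee_pos: [0.5671, -0.338, 0.1593]
tool_rot: [3.139, -0.005, -0.2]
ft_force: [1.0, -0.2, 0.1]
gripper_width: 0.0868
grip_force: 0.0
```

```bash
python3 h.py .594 -.107 .15 -.2;python3 h.py .6213 .1238 .15 -.32
```

```text
18.475 [-0.078 -0.927  0.035] [ 0.0007 -0.0017 -0.    ] rows 3.7 j7 -1.49
18.475 [-0.155 -1.853  0.032] [ 0.0006 -0.0018  0.0382] rows 7.4 j7 -1.49
```

Emit:
{"api": "apply_moves", "payload": {
  "steps": [
    [-0.02,-0.23,0,0,0,0,0],
    [-0.04,-0.46,0,0,0,0,0],
    [-0.06,-0.7,0,0,0,0,0],
    [-0.078,-0.927,0,0,0,0,0]
  ]
}}

```text
time_s: 18.98
ee_pos: [0.5913, -0.1043, 0.1544]
tool_rot: [-3.142, 0.002, -0.2]
ft_force: [0.2, 1.0, 0.2]
gripper_width: 0.0873
grip_force: 0.0
```

Emit:
{"api": "apply_moves", "payload": {
  "steps": [
    [-0.02,-0.23,0,0,0,0.038,0],
    [-0.04,-0.46,0,0,0,0.038,0],
    [-0.06,-0.7,0,0,0,0.038,0],
    [-0.078,-0.927,0,0,0,0.038,0],
    [-0.078,-0.927,0.05,0,0,0.038,0]
  ]
}}

```text
time_s: 19.6
ee_pos: [0.6177, 0.1326, 0.143]
tool_rot: [-3.137, 0.002, -0.309]
ft_force: [0.5, -0.7, 0.6]
gripper_width: 0.0872
grip_force: 0.0
```

Emit:
{"api": "apply_moves", "payload": {
  "steps": [
    [0,0,0,0,0,0,0],
    [0,0,0,0,0,0,0]
  ]
}}

```text
time_s: 19.85
ee_pos: [0.6193, 0.1223, 0.1425]
tool_rot: [3.14, 0.001, -0.322]
ft_force: [0.0, -0.5, -0.4]
gripper_width: 0.0873
grip_force: 0.0
```

```bash
python3 h.py .6213 .1238 .012 -.32; python3 - <<'E'
from h import *
s=arm.state();c=cam('wrist',s);im=arm.read_camera('wrist'); cv2.imwrite('pics/w4.png',im)
a=-.32;R=np.array([[np.cos(a),-np.sin(a)],[np.sin(a),np.cos(a)]])
P=np.array([[.0575,.03],[.0575,-.03],[-.0575,-.03],[-.0575,.03]])@R.T+[.6213,.1238]
print(proj(c,np.c_[P,[.036]*4]).round())
E
```

```text
19.85 [ 0.006 -0.009  0.522] [ 0.0005  0.0002 -0.0007] rows 2.1 j7 -2.38
[[278. 129.]
 [350. 129.]
 [347. 255.]
 [282. 255.]]
```

View pics/w4.png

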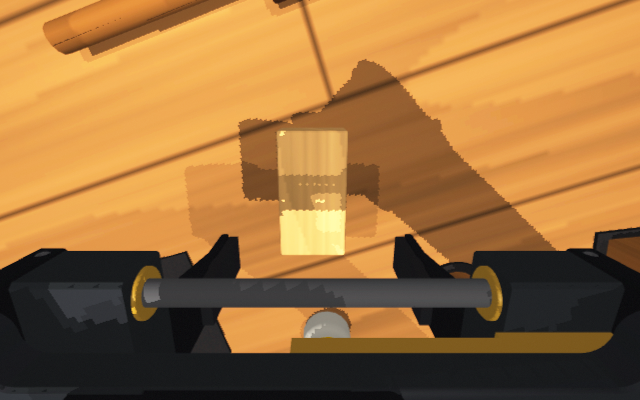

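The rect's corners match the prediction to about 2 px. I'll descend and grip.

Emit:
{"api": "apply_moves", "payload": {
  "steps": [
    [0.006,-0.004,0.2,0,0,0,0],
    [0.006,-0.004,0.4,0,0,0,0],
    [0.006,-0.004,0.48,0,0,0,0],
    [0.006,-0.004,0.51,0,0,0,0],
    [0.006,-0.004,0.515,0,0,0,0]
  ]
}}

```text
time_s: 20.52
ee_pos: [0.622, 0.1252, 0.0158]
tool_rot: [-3.141, -0.002, -0.32]
ft_force: [0.7, 0.2, 0.6]
gripper_width: 0.0868
grip_force: 0.0
```

Emit:
{"api": "apply_moves", "payload": {
  "steps": [
    [0,0,0,0,0,0,1],
    [0,0,0,0,0,0,1],
    [0,0,0,0,0,0,1],
    [0,0,0,0,0,0,1],
    [0,0,0,0,0,0,1]
  ]
}}

```text
time_s: 21.15
ee_pos: [0.6212, 0.1252, 0.015]
tool_rot: [-3.141, -0.001, -0.319]
ft_force: [-0.4, -0.0, 2.6]
gripper_width: 0.0597
grip_force: 25.0
```

Emit:
{"api": "apply_moves", "payload": {
  "steps": [
    [0,0,-0.06,0,0,0,1],
    [0,0,-0.22,0,0,0,1],
    [0,0,-0.35,0,0,0,1],
    [0,0,-0.35,0,0,0,1]
  ]
}}

```text
time_s: 21.65
ee_pos: [0.623, 0.126, 0.1055]
tool_rot: [-3.139, -0.005, -0.319]
ft_force: [-0.6, 0.4, -1.5]
gripper_width: 0.06
grip_force: 25.0
```

```bash
python3 h.py .533 .316 .1 -.053
```

```text
21.65 [-0.58  -0.609  0.021] [-0.0006 -0.0018 -0.0848] rows 3.4 j7 -2.41
```

Emit:
{"api": "apply_moves", "payload": {
  "steps": [
    [-0.12,-0.12,0,0,0,-0.03,1],
    [-0.26,-0.27,0,0,0,-0.06,1],
    [-0.4,-0.42,0,0,0,-0.085,1],
    [-0.52,-0.55,0,0,0,-0.085,1],
    [-0.58,-0.609,0.02,0,0,-0.085,1]
  ]
}}

```text
time_s: 22.28
ee_pos: [0.5274, 0.3193, 0.0963]
tool_rot: [-3.14, 0.002, -0.046]
ft_force: [-0.1, -0.1, -1.9]
gripper_width: 0.0599
grip_force: 25.0
```

Emit:
{"api": "apply_moves", "payload": {
  "steps": [
    [0,0,0.05,0,0,0,1],
    [0,0,0.1,0,0,0,1],
    [0,0,0.1,0,0,0,1],
    [0,0,0.1,0,0,0,1]
  ]
}}

```text
time_s: 22.78
ee_pos: [0.5319, 0.3141, 0.0718]
tool_rot: [3.141, 0.0, -0.054]
ft_force: [0.9, -0.2, -1.9]
gripper_width: 0.06
grip_force: 25.0
```

```bash
python3 h.py .533 .316 .0195 -.053; python3 - <<'E'
from h import *
s=arm.state();c=cam('wrist',s);im=arm.read_camera('wrist'); cv2.imwrite('pics/w5.png',im)
a=-.053;R=np.array([[np.cos(a),-np.sin(a)],[np.sin(a),np.cos(a)]])
P=np.array([[.0675,.04],[.0675,-.04],[-.0675,-.04],[-.0675,.04]])@R.T+[.533,.316]
print(proj(c,np.c_[P,[.004]*4]).round())
E
```

```text
22.775 [ 0.004 -0.008  0.209] [ 0.0001  0.     -0.0004] rows 0.8 j7 -2.53
[[257. 120.]
 [371. 120.]
 [363. 288.]
 [266. 288.]]
```

View pics/w5.png

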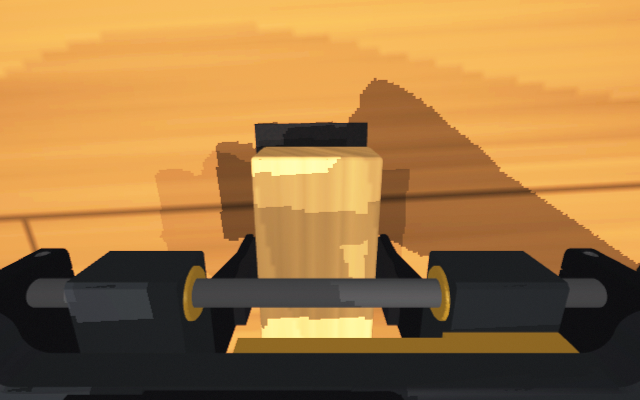

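The mat's far corners, (256,123) and (368,122), lie within 3 px of the prediction and are parallel to the blank. I'll lower with a small trim.

Emit:
{"api": "apply_moves", "payload": {
  "steps": [
    [0,-0.01,0.09,0,0,0,1],
    [0,-0.01,0.17,0,0,0,1],
    [0,-0.01,0.195,0,0,0,1],
    [0,-0.01,0.205,0,0,0,1],
    [0,-0.01,0.212,0,0,0,1]
  ]
}}

```text
time_s: 23.45
ee_pos: [0.5315, 0.318, 0.0192]
tool_rot: [-3.141, -0.0, -0.052]
ft_force: [-0.8, 0.1, -0.6]
gripper_width: 0.06
grip_force: 25.0
```

Emit:
{"api": "apply_moves", "payload": {
  "steps": [
    [0,0,0.003,0,0,0,1],
    [0,0,0.005,0,0,0,1]
  ]
}}

```text
time_s: 23.7
ee_pos: [0.5316, 0.3179, 0.0189]
tool_rot: [-3.142, -0.001, -0.053]
ft_force: [-2.4, -1.8, 7.4]
gripper_width: 0.0601
grip_force: 25.0
```

Emit:
{"api": "apply_moves", "payload": {
  "steps": [
    [0,0,0,0,0,0,0],
    [0,0,0,0,0,0,0],
    [0,0,0,0,0,0,0],
    [0,0,-0.04,0,0,0,0],
    [0,0,-0.2,0,0,0,0]
  ]
}}

```text
time_s: 24.32
ee_pos: [0.5299, 0.3164, 0.0665]
tool_rot: [3.139, 0.004, -0.052]
ft_force: [-0.0, 0.1, -0.1]
gripper_width: 0.0865
grip_force: 0.0
```

Emit:
{"api": "apply_moves", "payload": {
  "steps": [
    [0,0,-0.25,0,0,0,0],
    [0,0,-0.5,0,0,0,0],
    [0,0,-0.7,0,0,0,0],
    [0,0,-0.7,0,0,0,0]
  ]
}}

```text
time_s: 24.82
ee_pos: [0.5328, 0.3199, 0.2484]
tool_rot: [-3.137, -0.008, -0.052]
ft_force: [-0.3, 0.0, -1.0]
gripper_width: 0.087
grip_force: 0.0
```

```bash
python3 h.py .56 .05 .26 0
```

```text
24.825 [ 0.165  1.072 -0.05 ] [-0.0014 -0.0025 -0.0166] rows 4.3 j7 -2.44
```

All four are placed. I'll move to an overview to check them, away from the side camera's line of sight.

Emit:
{"api": "apply_moves", "payload": {
  "steps": [
    [0.05,0.25,0,0,0,-0.016,0],
    [0.08,0.5,0,0,0,-0.016,0],
    [0.12,0.75,0,0,0,-0.016,0],
    [0.165,0.98,-0.05,0,0,-0.016,0],
    [0.165,0.98,-0.05,0,0,-0.016,0]
  ]
}}

```text
time_s: 25.45
ee_pos: [0.5608, 0.063, 0.2548]
tool_rot: [3.139, 0.0, -0.014]
ft_force: [-0.6, 0.1, 0.3]
gripper_width: 0.0871
grip_force: 0.0
```

Emit:
{"api": "apply_moves", "payload": {
  "steps": [
    [0,0,0,0,0,0,0],
    [0,0,0,0,0,0,0]
  ]
}}

```text
time_s: 25.7
ee_pos: [0.5589, 0.073, 0.2549]
tool_rot: [-3.141, 0.001, 0.001]
ft_force: [-0.3, 0.9, -0.4]
gripper_width: 0.087
grip_force: 0.0
```

```bash
python3 - <<'E'
from h import *
cv2.imwrite('pics/w6.png',arm.read_camera('wrist'))
im=arm.read_camera('side')[140:370,205:425]; cv2.imwrite('pics/side6.png',cv2.resize(im,None,fx=2.6,fy=2.6,interpolation=cv2.INTER_CUBIC))
E
```

```text
(no output)
```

View pics/w6.png

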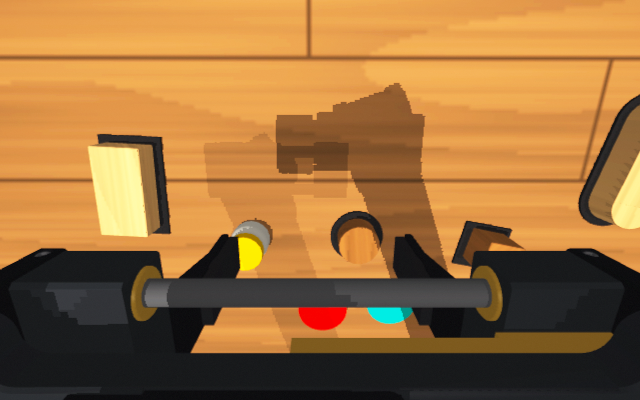

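View pics/side6.png

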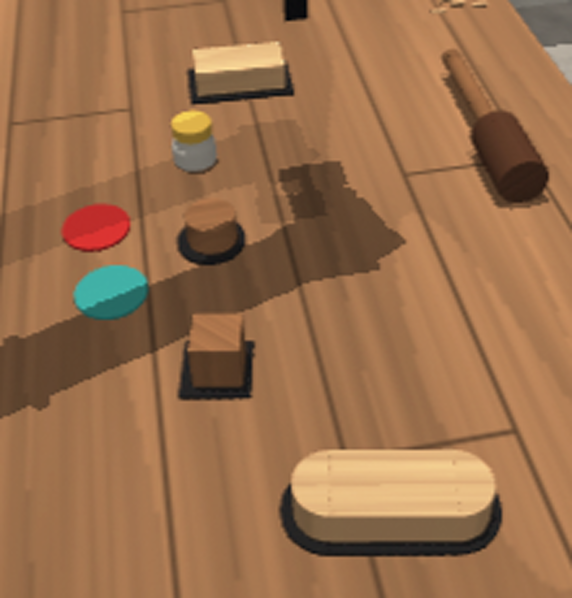

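Both views show each blank upright with an even black margin of about 7–10 mm around it. In the side crop the disc's base spans x 187–237 on a mat spanning 178–244, the square 188–243 on 180–250, and the oval 290–494 on 281–501. The rect's visible front face spans 195–288 on 190–293. The jar and mallet look untouched, so I'll hand in.

```bash
python3 -c "
from station import arm
print(arm.sign_off())"
```

```text
the job is handed in; nothing more can be done
None
```

I've handed the job in at about 26 s of the 115 s allowed: in the final pictures all four blanks sit upright and centred on their own mats, each upper blank came off first, and the jar and mallet look untouched; the hand-in gave no verdict.

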